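# Unstack the tested network units into their cartons

### The job

The four tested network units are stacked on the desk and go back into their cartons for dispatch. Take the stack apart from the top, one unit at a time, and set each down, right side up and not dropped or tipped over, so that it lies flat in the recess of the carton insert moulded to its size; let go of it before you take the next. Leave the desk's own router and the plug-in adapter where they are.

Things in the scene. Friction and masses are not known exactly. Their poses are not given: they have to be found in the camera images.
- pocket_router: Pocket router, top of the stack: a white plastic square box with rounded edges, 57 x 57 mm, 25 mm high, 0.05 to 0.1 kg. x and y along its sides. Origin: centre of its underside; z up. Any of the four ways round is right.
- injector: Power injector, second from the top (it shows at both ends under the pocket router): a plain black plastic brick, 84 mm long (x), 44 mm wide (y), 32 mm high, 0.12 to 0.24 kg. Origin: centre of its underside; z up. Either way round is right.
- converter: Media converter, third from the top: a bare aluminium box, 98 mm long (x), 60 mm wide (y), 24 mm high, 0.14 to 0.28 kg. Origin: centre of its underside; z up. Either way round is right.
- switch: Eight-port switch, bottom of the stack, standing on the desk: a long charcoal box with a row of eight jacks in one long side, 136 mm long (x), 66 mm wide (y), 26 mm high, 0.18 to 0.37 kg. The units of the stack lie loosely on one another, up to 6 mm off and 0.15 rad askew. Origin: centre of its underside; z up. Either way round is right.
- pocket_carton: Open white carton (fixed), brown pulp insert for the pocket router: outside 101 x 99 mm, recess floor 65 x 65 mm (x, y). Floor 18 mm, rim 30 mm (white edge 33 mm) above the desk; walls slope, 4 mm clear of the unit all round at the floor, 9 mm at the rim. A thumb cut 40 mm wide, down to floor level, opens the middle of both y sides. Origin: on the desk under the recess centre.
- injector_carton: Open white carton (fixed), brown pulp insert for the power injector: outside 128 x 86 mm, recess floor 92 x 52 mm (x, y). Floor 18 mm, rim 30 mm (white edge 33 mm) above the desk; walls slope, 4 mm clear of the unit all round at the floor, 9 mm at the rim. A thumb cut 40 mm wide, down to floor level, opens the middle of both y sides. Origin: on the desk under the recess centre; x along it.
- converter_carton: Open white carton (fixed), brown pulp insert for the media converter: outside 142 x 102 mm, recess floor 106 x 68 mm (x, y). Floor 18 mm, rim 30 mm (white edge 33 mm) above the desk; walls slope, 4 mm clear of the unit all round at the floor, 9 mm at the rim. A thumb cut 40 mm wide, down to floor level, opens the middle of both y sides. Origin: on the desk under the recess centre; x along it.
- switch_carton: Open white carton (fixed), brown pulp insert for the eight-port switch: outside 180 x 108 mm, recess floor 144 x 74 mm (x, y). Floor 18 mm, rim 30 mm (white edge 33 mm) above the desk; walls slope, 4 mm clear of the unit all round at the floor, 9 mm at the rim. A thumb cut 40 mm wide, down to floor level, opens the middle of both y sides. Origin: on the desk under the recess centre; x along it.
- router: Bystander: the desk's own white router, 190 x 130 mm, 32 mm high, with two upright black antennas reaching 192 mm, at the far side of the desk. Origin: centre of its underside.
- adapter: Bystander: a black plug-in power adapter lying on the desk, body 75 x 45 mm, 34 mm high, with two pins. Origin: centre of its underside.
There are look-alikes about, which are no part of the job. What is shaped like the pocket_carton but green is not meant.

How it is judged (in metres and radians):
On the way, in this order (a step that is already met when the one before it is completed fails the run):
1. the pocket router lies flat in its own carton's recess, let go (horizontal distance between pocket_router and pocket_carton below 0.012 m and z of pocket_router in the frame of pocket_carton between 0.013 and 0.023 m and angle between pocket_router's own z axis and vertical below 0.1 rad and contact force between pocket_router and the fingers below 0.1 N and linear speed of pocket_router below 0.03 m/s), for 0.2 s.
2. the power injector lies flat in its own carton's recess, let go (horizontal distance between injector and injector_carton below 0.012 m and z of injector in the frame of injector_carton between 0.013 and 0.023 m and angle between injector's own z axis and vertical below 0.1 rad and contact force between injector and the fingers below 0.1 N and linear speed of injector below 0.03 m/s), for 0.2 s.
3. the media converter lies flat in its own carton's recess, let go (horizontal distance between converter and converter_carton below 0.012 m and z of converter in the frame of converter_carton between 0.013 and 0.023 m and angle between converter's own z axis and vertical below 0.1 rad and contact force between converter and the fingers below 0.1 N and linear speed of converter below 0.03 m/s), for 0.2 s.
4. the eight-port switch lies flat in its own carton's recess, let go (horizontal distance between switch and switch_carton below 0.012 m and z of switch in the frame of switch_carton between 0.013 and 0.023 m and angle between switch's own z axis and vertical below 0.1 rad and contact force between switch and the fingers below 0.1 N and linear speed of switch below 0.03 m/s), for 0.2 s.
At the end, for the whole second after the job is handed in: Each of the four units lies in its own carton's recess: centre within 12 mm of the recess centre, underside within 5 mm of the recess floor, right side up and level within 0.1 rad, released and at rest; the desk's router and the adapter are within 20 mm of where they were (all of step 1 and all of step 2 and all of step 3 and all of step 4 and distance of each of router, adapter from where it was at the start of the episode below 0.02 m); the robot touches nothing.
It fails at once if a unit is dropped (falls free for more than about 2 cm) ((contact force between pocket_router and anything else below 0.01 N and linear speed of pocket_router above 0.6 m/s) or (contact force between injector and anything else below 0.01 N and linear speed of injector above 0.6 m/s) or (contact force between converter and anything else below 0.01 N and linear speed of converter above 0.6 m/s) or (contact force between switch and anything else below 0.01 N and linear speed of switch above 0.6 m/s)).
It fails at once if a unit is tipped over (angle between any of pocket_router, injector, converter, switch's own z axis and vertical above 0.7 rad).
It fails at once if the desk's own router is shifted by more than 2 cm (distance of router from where it was at the start of the episode above 0.02 m).
It fails at once if the plug-in adapter is shifted by more than 2 cm (distance of adapter from where it was at the start of the episode above 0.02 m).
It also fails if it takes over 122 s, if anything falls off the work surface, if the arm or the gripper's body presses on something with over 40 N, if the wrist force passes 120 N, or if a joint passes its speed limit or range.

### The arm

A 6-joint arm with a two-finger parallel gripper is mounted at the origin on the work surface. World frame = base frame: x ahead of the robot, y to its left, z up, the work surface at z = 0. Lengths are in mm, angles in rad, forces in N, time in s.
With the tool pointing down it reaches from about 400 to 925 mm from the base axis. Payload 12.5 kg.
Tool frame: the origin (TCP) lies at the very end of the fingers, on their centre line; the grasp point (between the pads) lies 19 mm behind it; z points along the fingers, y is the line along which they close (so a half turn about z gives the same grasp; the last joint's range is limited). The gripper opens to 95 mm and grips with 3 to 60 N. Pads are 20 mm wide; open, the fingers measure 119 mm over their backs; the gripper's body (75 mm by 180 mm) begins 59 mm behind the grasp point.
Start: joints at [-0.106, 0.491, 1.559, -0, 1.092, -0.106], TCP at [625.017, 0.021, 214.661] pointing down, gripper open.
Joint ranges: [-3.1, 3.1], [-0.84, 2.19], [0.05, 2.79], [-1.13, 4.28], [0.06, 2.93], [-2.69, 2.69]. Speed limits (rad/s): [2.22, 2.22, 2.79, 3.14, 3.14, 3.14].

### API

Orientations are given as [roll, pitch, yaw] about the fixed x, y, z axes, in that order (R = Rz(yaw) Ry(pitch) Rx(roll)).
In Python, from cell import state, read_camera, camera_info, job_done gives the robot as it stands.
- The arm moves only by the shell command python3 -m handwheel 'ROWS'. ROWS is 1 to 5 rows, one to a line, with the numbers parted by commas; each row has 5 numbers: dx, dy, dz in normalised numbers (1 is 500 mm), then a turn about the tool's z in normalised numbers (1 is 2 pi rad), then the opening from 0.0 (shut) to 1.0 (fully open); each row is the pose to reach, as a shift and turn from the pose commanded when the command began, along the tool's axes at that moment; what a row does not reach only later rows make up. A row lasts 1/12 s, in which the tool goes at most 41.7 mm and 0.125 rad, less where a joint would pass 70% of its speed; a pose out of reach is approached as far as the arm can. The fingers move at their own pace and stop on an object; the grip force is fixed at half the most. Time passes only in rows, so rows that do not move let the fingers close. It prints the time, the measured TCP pose, the force, the opening and the grip force at its end. No shift or turn number may pass 1 either way. Input that does not fit is refused with a message, and nothing moves.
- state(): the state, without advancing time (a new reading comes with each control period).
- read_camera(name): name is "scene" or "side" or "wrist"; returns (picture, depth): 384x512x3 uint8, red, green, blue; 384x512 float32, mm along the optical axis (not along the pixel's ray), 0 where there is no reading.
- camera_info(name): a dict with "vertical_fov" (degrees; the focal length in pixels is half the picture's height over the tangent of half this angle, whatever the lens; pixels are square), "cx", "cy" (the principal point, pixels), "origin" and "attitude" of the camera in the world. Camera axes: x right, y down, z forward; pixel columns grow to the right and rows downward; lengths in mm; the calibration is good to about 2 mm. A picture is of the moment at which its call begins: read the wrist's pose just before it. camera_info takes no time and is no camera call; for the wrist camera it gives the pose at the moment of the call.
- job_done(): hands the job in; it is judged then, once.
The state is a dict: "t": time; "joints": joint angles; "qvel": joint speeds; "tau": joint torques, N m; "eef_pos": TCP position; "tcp_rot": TCP orientation; "ft_force": force on the tool from outside, world axes, zero at the start; "moment": the same for the moment, N m; "opening": opening from 0.0 (shut) to 1.0 (fully open); "grip_force": force on a finger pad.
Only numpy, scipy, OpenCV 4.12 (cv2) and the standard library are available. Lean on these libraries where they do the work, as an engineer would, in place of code of your own. Each camera call takes 0.05 s, during which the arm holds its last target. There are 200 camera calls.

## Working session

There is one attempt and no reset: what is moved stays moved. The work goes in short steps, Python scripts to look and compute and a shell command to move; the robot and the scene stay as the last step left them, time stands still between calls to the robot, and variables do not carry over. Pictures are saved under pics/ and viewed, at most 14 in all, crops included, and the job is handed in when it is done.

```bash
ls; mkdir -p pics; python3 - <<'E'
from cell import *
import cv2
for n in ["scene","side","wrist"]:
    i=camera_info(n); p,d=read_camera(n); print(n,i)
    cv2.imwrite(f"pics/{n}0.png",p[:,:,::-1])
    import numpy as np; np.savez(f"{n}0.npz",p=p,d=d,**{k:np.array(v) for k,v in i.items()})
print(state())
E
```

```text
pics
scene {'vertical_fov': 47.07586688211482, 'cx': 251.31309448104528, 'cy': 193.27256556861806, 'origin': array([1495.05793604, -219.16222313,  766.89004842]), 'attitude': array([-2.15420762,  0.00436612,  1.34745879])}
side {'vertical_fov': 46.372733591451016, 'cx': 256.7511647247764, 'cy': 190.4362818774967, 'origin': array([400.74414069, 749.83672945, 846.97084104]), 'attitude': array([-2.36111118,  0.01007617, -2.9716781 ])}
wrist {'vertical_fov': 69.79198257324829, 'cx': 255.01445729128892, 'cy': 196.10577887871997, 'origin': array([624.77887856,  67.66561635, 383.91640504]), 'attitude': array([2.89757597e+00, 5.25549377e-04, 1.34259765e-03])}
{'t': 0.15, 'joints': array([-1.05588549e-01,  4.91404820e-01,  1.55930684e+00,  6.61243970e-06,
        1.09168035e+00, -1.05616788e-01]), 'qvel': array([-0.00095084, -0.00027217, -0.00039871, -0.00042343, -0.00012141,
       -0.00053092]), 'tau': array([ 3.16444048e-04, -6.12899423e+01, -2.58276522e+01,  6.91918633e-02,
        4.73701756e-02, -5.07232733e-05]), 'eef_pos': array([6.24829645e+02, 4.95386678e-02, 2.14206995e+02]), 'tcp_rot': array([-3.14079837e+00, -9.01014919e-05,  1.57082148e+00]), 'ft_force': array([-0.28317439, -0.48150553,  0.09915763]), 'moment': array([-0.04372994,  0.00103674,  0.03319343]), 'grip_force': 0.0, 'opening': 0.9968162480786414}
```

View pics/scene0.png

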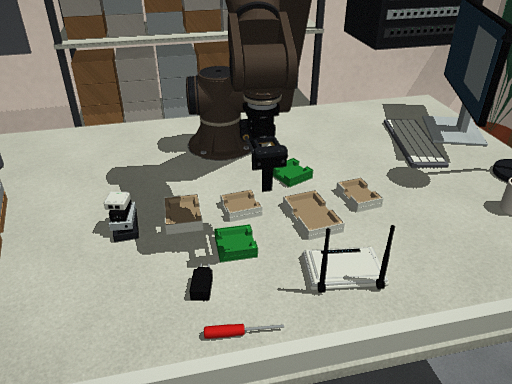

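View pics/side0.png

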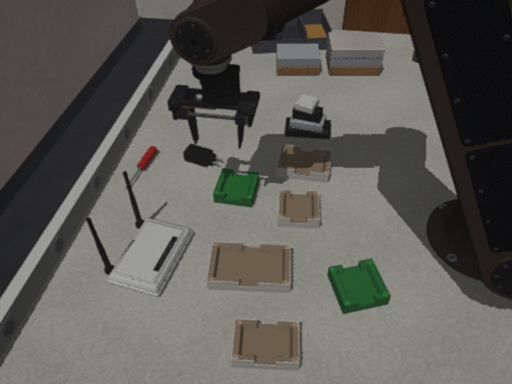

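View pics/wrist0.png

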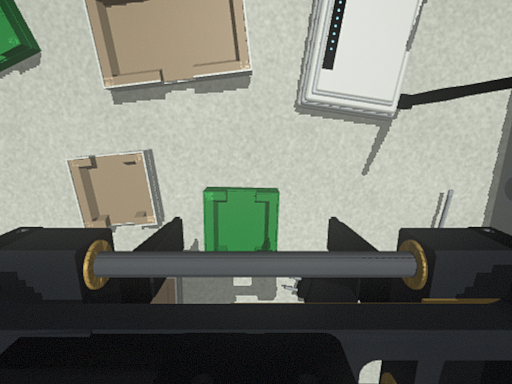

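The scene picture shows the stack at (122,213), with brown cartons at (184,213), (241,205), (314,213) and (360,193). Green decoys are at (236,242) and (293,172), the adapter at (201,283) and the router at (345,268). In the side picture the stack is at (308,110), and the brown cartons are at (305,162), (299,208), (250,267) and (267,343). Next I measure them.

```bash
cat > h.py <<'E'
import numpy as np, cv2
from scipy.spatial.transform import Rotation as R
from cell import *
def cloud(p,d,i):
    f=p.shape[0]/2/np.tan(np.radians(float(i["vertical_fov"]))/2)
    v,u=np.mgrid[:p.shape[0],:p.shape[1]]
    X=np.stack([(u-i["cx"])/f*d,(v-i["cy"])/f*d,d],-1).astype(float)
    return X@R.from_euler("xyz",i["attitude"]).as_matrix().T+i["origin"]
def rect(P):
    (c,s,a)=cv2.minAreaRect(P[:,:2].astype(np.float32)); a=np.radians(a)
    if s[0]<s[1]: s=s[::-1]; a+=np.pi/2
    return np.round(c,1),np.round(s,1),round((a+np.pi/2)%np.pi-np.pi/2,3)
def top(W,ok,c,r,z0,z1):
    m=ok&(W[...,2]>z0)&(W[...,2]<z1)&(np.hypot(W[...,0]-c[0],W[...,1]-c[1])<r)
    return W[m]
E
cat > a.py <<'E'
from h import *
S={}
for n in ["scene","side"]:
    z=np.load(n+"0.npz"); W=cloud(z["p"],z["d"],z); ok=z["d"]>0; S[n]=(W,ok,z["p"])
    fl=ok&(abs(W[...,2])<12)&(abs(W[...,0]-600)<250)&(abs(W[...,1])<400); print(n,"desk z",np.median(W[fl][:,2]))
    hsv=cv2.cvtColor(z["p"],cv2.COLOR_RGB2HSV)
    m=(cv2.inRange(hsv,(5,60,40),(20,200,255))>0)&ok&(W[...,2]>5)&(W[...,2]<45)
    k,l,s,c=cv2.connectedComponentsWithStats(m.astype(np.uint8))
    for j in range(1,k):
        if s[j,4]>150:
            P=W[l==j]; ctr=(P[:,:2].min(0)+P[:,:2].max(0))/2
            fz=np.median(P[:,2]); F=P[abs(P[:,2]-fz)<4]
            T=top(W,ok,ctr,110,27,40); 
            print(n,np.round(c[j]),s[j,4],"ctr",ctr.round(),"floor z",fz.round(1),"floor",rect(F),"all",rect(P),"rimz",np.median(T[:,2]).round(1))
    T=W[ok&(W[...,2]>40)&(W[...,2]<130)&(abs(W[...,0]-600)<200)&(W[...,1]<-200)&(W[...,1]>-450)]
    print("stack",len(T)); 
    for a in range(16,124,4):
        q=T[(T[:,2]>=a)&(T[:,2]<a+4)]
        if len(q)>8: print(a,len(q),rect(q))
E
python3 a.py
```

```text
scene desk z 0.4171661525159607
scene [97. 84.] 341 ctr [-783. -495.] floor z 24.5 floor (array([-723.3, -489.8]), array([198.3,  67.9]), np.float64(-1.246)) all (array([-741.8, -465.9]), array([241.5, 126.9]), np.float64(-0.944)) rimz 34.3
scene [358. 190.] 545 ctr [458. 352.] floor z 19.9 floor (array([456.3, 350.1]), array([93.2, 80.9]), np.float64(0.08)) all (array([458.7, 350.7]), array([124. ,  81.9]), np.float64(0.118)) rimz 30.1
scene [  3. 212.] 172 ctr [ 315. -696.] floor z 22.3 floor (array([ 317.8, -694.7]), array([174. ,   3.4]), np.float64(0.136)) all (array([ 315.2, -695.7]), array([180.7,   8.4]), np.float64(0.116)) rimz 32.0
scene [240. 201.] 553 ctr [434. -14.] floor z 20.5 floor (array([427.7, -16.8]), array([93.2, 64.8]), np.float64(-1.568)) all (array([435.1, -15.3]), array([98.2, 94.8]), np.float64(0.125)) rimz 30.2
scene [312. 210.] 1231 ctr [523. 178.] floor z 19.2 floor (array([518.9, 176.4]), array([145. , 104.4]), np.float64(0.083)) all (array([523.7, 176.8]), array([179. , 105.7]), np.float64(0.121)) rimz 30.0
scene [182. 209.] 872 ctr [ 437. -188.] floor 
[... 3579 characters left out ...]
332.4]), array([79.9,  6.4]), np.float64(-0.154))
76 45 (array([ 445.9, -340. ]), array([88.2, 42. ]), np.float64(0.21))
80 65 (array([ 447.7, -348. ]), array([80.2, 46.7]), np.float64(-0.096))
84 28 (array([ 440. , -339.4]), array([78.3, 32. ]), np.float64(0.451))
88 27 (array([ 443.4, -340.6]), array([75.9, 37.8]), np.float64(0.489))
92 26 (array([ 443.3, -340.4]), array([75.4, 39.6]), np.float64(0.484))
96 30 (array([ 448.4, -336.9]), array([68.5, 32.4]), np.float64(0.341))
100 40 (array([ 445.4, -336.6]), array([67.9, 35. ]), np.float64(0.44))
104 136 (array([ 451.2, -356.2]), array([56.2, 55.6]), np.float64(1.277))
108 73 (array([ 452.3, -352.7]), array([56. , 50.9]), np.float64(1.241))
```

Cartons, as centre and yaw:

| Carton | Centre (mm) | Yaw (rad) |
|---|---|---|
| Pocket | (435,-15) | ≈0.11 |
| Converter | (437,-187) | ≈-0.02 |
| Switch | (524,177) | ≈0.11 |
| Injector | (460,351) | ≈0.12 |

Floors measure about 19 mm and rims about 30 mm, and the sizes match the text. The pocket router top is near (454,-356) at z≈107.

What could be mistaken for the pocket carton, in scene pixels:
- (241,205), brown and square, about 97 mm: chosen.
- (236,242) and (293,172), green: decoys.
- (184,213) and (360,193): brown but oblong.

I'm moving to a wrist view of the stack.

Units first: shifts go in shares of 500 mm and turns go in shares of 2 pi rad. So -145 mm / 500 = -0.29, -140 mm / 500 = -0.28.

```bash
python3 -m handwheel '-0.058,-0.056,-0.02,0,1
-0.116,-0.112,-0.04,0,1
-0.174,-0.168,-0.06,0,1
-0.232,-0.224,-0.08,0,1
-0.29,-0.28,-0.092,0,1'
python3 -m handwheel '-0.058,-0.056,0,0,1
-0.116,-0.112,0,0,1
-0.174,-0.168,0,0,1
-0.232,-0.224,0,0,1
-0.29,-0.28,0,0,1'
python3 -m handwheel '-0.058,-0.056,0,0,1
-0.116,-0.112,0,0,1
-0.116,-0.112,0,0.0191,1
-0.116,-0.112,0,0.0382,1
-0.116,-0.112,0,0.0573,1'
python3 -m handwheel '0,0,0,0.0191,1
0,0,0,0.0382,1
0,0,0,0.0573,1
0,0,0,0.0764,1
0,0,0,0.0955,1'
python3 -m handwheel '0,0,0,0.0191,1
0,0,0,0.0382,1
0,0,0,0.0573,1
0,0,0,0.0764,1
0,0,0,0.0955,1'
python3 -m handwheel '0,0,0,0.0016,1
0,0,0,0.0016,1'
cat >> h.py <<'E'
def shot(n,name):
    i=camera_info(n); p,d=read_camera(n); cv2.imwrite(f"pics/{name}.png",p[:,:,::-1])
    return p,d,cloud(p,d,i),i
def go(x,y,z,yaw=None):
    s=state(); M=R.from_euler("xyz",s["tcp_rot"]).as_matrix()
    d=M.T@(np.array([x,y,z])-s["eef_pos"]); yw=s["tcp_rot"][2]
    t=0 if yaw is None else (yw-yaw+np.pi)%(2*np.pi)-np.pi
    print("tool delta",d.round(1),"turn",round(t,3),"| tcp",s["eef_pos"].round(1),"yaw",yw.round(3),"t",s["t"],"f",s["ft_force"].round(1),"op",round(s["opening"],3),"grip",round(s["grip_force"],1))
E
python3 - <<'E'
from h import *
p,d,W,i=shot("wrist","w1"); np.savez("w1.npz",p=p,W=W,d=d)
go(454,-356,200,-.29); print(i)
E
```

```text
t: 0.57
eef_pos: [483.7, -145.9, 261.4]
tcp_rot: [3.141, 0.0, 1.571]
ft_force: [0.7, -1.1, -0.1]
opening: 1.001
grip_force: 0.0
t: 0.98
eef_pos: [343.4, -290.9, 260.7]
tcp_rot: [3.141, 0.0, 1.571]
ft_force: [0.6, -0.4, 0.2]
opening: 1.001
grip_force: 0.0
t: 1.4
eef_pos: [288.2, -348.6, 260.5]
tcp_rot: [-3.141, -0.0, 1.203]
ft_force: [-0.4, -0.0, -0.3]
opening: 1.001
grip_force: 0.0
t: 1.82
eef_pos: [288.9, -347.9, 260.5]
tcp_rot: [-3.141, -0.0, 0.605]
ft_force: [0.5, 0.3, -0.2]
opening: 0.998
grip_force: 0.0
t: 2.23
eef_pos: [289.0, -347.9, 260.5]
tcp_rot: [-3.141, 0.0, 0.005]
ft_force: [0.2, -1.1, -0.0]
opening: 0.997
grip_force: 0.0
t: 2.4
eef_pos: [289.0, -347.9, 260.5]
tcp_rot: [-3.141, 0.0, 0.004]
ft_force: [-0.8, 0.1, -0.7]
opening: 0.998
grip_force: 0.0
tool delta [165.    8.9  60.6] turn 0.295 | tcp [ 289.  -347.9  260.6] yaw 0.005 t 2.45 f [ 0.6 -0.4  0. ] op 1.002 grip 0.0
{'vertical_fov': 69.79198257324829, 'cx': 255.01445729128892, 'cy': 196.10577887871997, 'origin': array([ 356.38823364, -347.64482883,  430.34247304]), 'attitude': array([ 2.89782849e+00,  2.39684785e-04, -1.56582538e+00])}
```

View pics/w1.png

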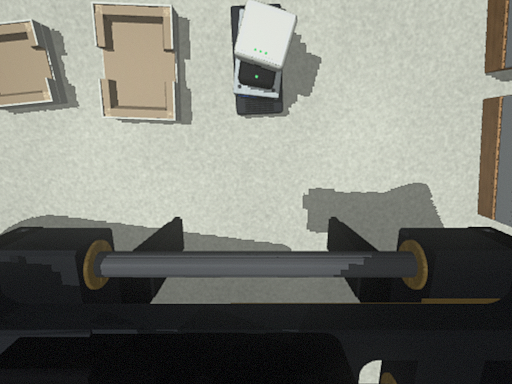

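The close view shows the stack clearly: the white pocket router at (266,36), the injector below it at (257,72), the aluminium and the dark ports side at (259,104). The brown oblong converter carton is at (138,60) and the pocket carton at (20,62). Now I measure the tops.

```bash
python3 - <<'E'
from h import *
z=np.load("w1.npz");W=z["W"];ok=z["d"]>0
for a,b in [(100,115),(78,88),(46,56),(22,31)]:
    T=top(W,ok,(452,-350),95,a,b)
    h,e=np.histogram(T[:,2],np.arange(a,b+1)); zm=e[h.argmax()]+.5
    T=T[abs(T[:,2]-zm)<2]; print(a,len(T),np.median(T[:,2]).round(1),rect(T))
# carton rims
for n,c,r in [("conv",(437,-187),95),("pocket",(435,-15),80)]:
    T=top(W,ok,c,r,27,38);print(n,len(T),np.median(T[:,2]).round(1),rect(T))
go(454,-356,200,-.29)
E
```

```text
100 2704 107.2 (array([ 452.4, -358.3]), array([54.3, 54.3]), np.float64(-0.278))
78 616 81.6 (array([ 447.7, -353.9]), array([82.6, 42.5]), np.float64(-0.138))
46 659 49.8 (array([ 445.2, -353.2]), array([98.5, 59.9]), np.float64(-0.101))
22 1096 25.7 (array([ 443.3, -350.6]), array([135.3,  65.5]), np.float64(0.057))
conv 3173 30.0 (array([ 438.5, -187.4]), array([142.5, 103.3]), np.float64(-0.031))
pocket 1377 30.1 (array([436.8, -26.4]), array([101.8,  78.8]), np.float64(0.094))
tool delta [165.    8.9  60.6] turn 0.295 | tcp [ 289.  -347.9  260.6] yaw 0.005 t 2.45 f [ 0.6 -0.4  0. ] op 1.002 grip 0.0
```

All levels agree with the text, with tops at 107.2, 81.6, 49.8 and 25.7. I'm reaching for the pocket router.

To row units: 163.4 mm / 500 = 0.3268, 120 mm / 500 = 0.24, 0.283 rad / 6.2832 = 0.045.

```bash
python3 -m handwheel '0.08,0.006,0,0.0111,1
0.16,0.012,0,0.0223,1
0.24,0.018,0,0.0334,1
0.3268,0.0208,0,0.045,1
0.3268,0.0208,0,0.045,1'
python3 -m handwheel '0,0,0.08,0,1
0,0,0.16,0,1
0,0,0.23,0,1
0,0,0.23,0,1'
python3 - <<'E'
from h import *
go(452.4,-358.3,85,-.278)
E
```

```text
t: 2.87
eef_pos: [457.5, -358.2, 259.8]
tcp_rot: [-3.141, -0.001, -0.281]
ft_force: [-0.6, -0.2, 0.2]
opening: 0.999
grip_force: 0.0
t: 3.2
eef_pos: [450.2, -356.2, 139.8]
tcp_rot: [-3.137, 0.009, -0.279]
ft_force: [0.5, 1.6, -0.3]
opening: 1.003
grip_force: 0.0
tool delta [ 3.2  1.7 54.8] turn -0.001 | tcp [ 450.2 -356.2  139.8] yaw -0.279 t 3.2 f [ 0.5  1.6 -0.3] op 1.003 grip 0.0
```

```bash
python3 -m handwheel '0,0,0.05,0,1
0,0,0.05,0,1
0,0,0.05,0,1'
python3 - <<'E'
from h import *
go(452.4,-358.3,85,-.278)
p,d,W,i=shot("side","s1"); cv2.imwrite("pics/s1c.png",cv2.resize(p[60:180,230:390,::-1],(640,480)))
E
```

```text
t: 3.45
eef_pos: [452.5, -358.5, 121.7]
tcp_rot: [-3.141, 0.0, -0.281]
ft_force: [-0.5, -0.6, 0.6]
opening: 1.0
grip_force: 0.0
tool delta [-0.1 -0.1 36.7] turn -0.003 | tcp [ 452.5 -358.5  121.7] yaw -0.281 t 3.45 f [-0.5 -0.6  0.6] op 1.0 grip 0.0
```

View pics/s1c.png

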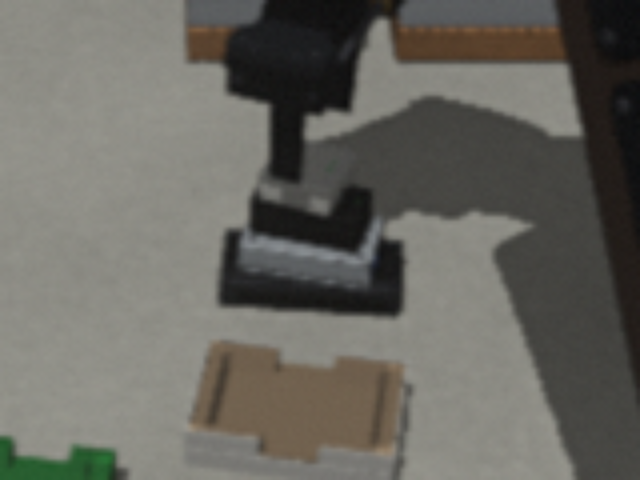

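The crop shows the open fingers straddling the white router at (300,185), with the black injector, aluminium converter and charcoal switch below it. The carton's thumb cut goes right through the wall. I'm descending and closing.

To row units: 36.5 mm / 500 = 0.073, 18 mm / 500 = 0.036.

```bash
python3 -m handwheel '0,0,0.036,0,1
0,0,0.073,0,1
0,0,0.073,0,1
0,0,0.073,0,0.5
0,0,0.073,0,0.5'
python3 -m handwheel '0,0,0,0,0.5
0,0,0,0,0.5
0,0,0,0,0.5'
python3 -m handwheel '0,0,-0.016,0,0.5
0,0,-0.06,0,0.5
0,0,-0.13,0,0.5
0,0,-0.13,0,0.5'
python3 - <<'E'
from h import *
go(435,-15,150,.11)
E
```

```text
t: 3.92
eef_pos: [453.0, -358.8, 86.0]
tcp_rot: [3.141, -0.002, -0.282]
ft_force: [0.1, -0.7, 0.9]
opening: 0.911
grip_force: 0.0
t: 4.17
eef_pos: [452.6, -358.5, 85.0]
tcp_rot: [3.141, -0.001, -0.282]
ft_force: [-0.4, 0.2, -0.4]
opening: 0.705
grip_force: 0.0
t: 4.5
eef_pos: [454.0, -359.7, 155.0]
tcp_rot: [3.138, -0.007, -0.282]
ft_force: [0.3, -0.9, -0.5]
opening: 0.596
grip_force: 30.0
tool delta [-114.3 -325.8    3. ] turn -0.392 | tcp [ 454.  -359.7  155. ] yaw -0.282 t 4.5 f [ 0.3 -0.9 -0.5] op 0.596 grip 30.0
```

```bash
python3 - <<'E'
from h import *
s=state();go(435,-15,150,.11)
for n in ["side","scene"]:
    p,d,W,i=shot(n,n+"2"); hsv=cv2.cvtColor(p,cv2.COLOR_RGB2HSV)
    m=(d>0)&(hsv[...,1]<60)&(np.hypot(W[...,0]-453,W[...,1]+359)<60)&(W[...,2]>105)&(W[...,2]<185)&(hsv[...,2]>70)
    P=W[m]; print(n,len(P),np.percentile(P[:,2],[1,10,50,90,99]).round(1)); print(rect(P))
    T=P[P[:,2]>np.percentile(P[:,2],90)-3]; print(rect(T))
E
```

```text
tool delta [-114.3 -325.8    3. ] turn -0.392 | tcp [ 454.  -359.7  155. ] yaw -0.282 t 4.5 f [ 0.3 -0.9 -0.5] op 0.596 grip 30.0
side 205 [137.7 141.4 156.8 161.3 163.2]
(array([ 455.8, -358. ]), array([58.8, 57.8]), np.float64(-0.276))
(array([ 453.6, -358.7]), array([55. , 54.5]), np.float64(-0.286))
scene 349 [134.5 140.5 157.8 160.1 161.5]
(array([ 460. , -360.3]), array([59.9, 59. ]), np.float64(-0.286))
(array([ 460.1, -358.6]), array([57.8, 54. ]), np.float64(-0.317))
```

```bash
python3 - <<'E'
import cv2
p=cv2.imread("pics/side2.png");q=cv2.imread("pics/scene2.png")
cv2.imwrite("pics/c2.png",cv2.hconcat([cv2.resize(p[50:150,250:370],(400,333)),cv2.resize(q[140:240,60:180],(400,333))]))
E
```

```text
(no output)
```

View pics/c2.png

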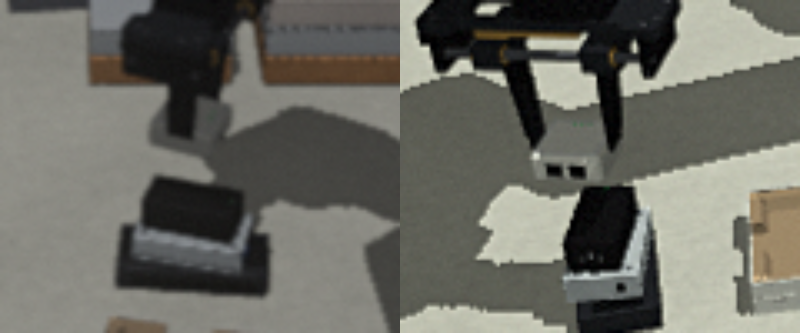

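The pocket router is held level at (185,125) in the side crop and the rest of the stack is undisturbed. The fingers closed late, so the underside sits about 16 mm below the tips, which is still safe. I'm refining the carton poses from the earlier wrist and other views.

```bash
cat > b.py <<'E'
from h import *
def cart(W,ok,tag):
  for n,c,r,s in [("pocket",(435.5,-15),78,(101,99)),("conv",(437.5,-187),93,(142,102)),("switch",(524,177),110,(180,108)),("inj",(460,351),82,(128,86))]:
    T=top(W,ok,c,r,27,38)
    if len(T)>60: print(tag,n,len(T),np.median(T[:,2]).round(1),rect(T))
if __name__=="__main__":
  for n in ["wrist","side","scene"]:
    z=np.load(n+"0.npz");cart(cloud(z["p"],z["d"],z),z["d"]>0,n)
  z=np.load("side0.npz");W=cloud(z["p"],z["d"],z)
  for lo,hi in [(25,40),(60,200)]:
    m=(z["d"]>0)&(W[...,2]>lo)&(W[...,2]<hi)&(abs(W[...,0]-720)<110)&(abs(W[...,1]-200)<150)
    print("router",lo,W[m].min(0).round(),W[m].max(0).round())
  go(435.5,-15,150,.11)
E
python3 b.py
```

```text
wrist pocket 2183 29.9 (array([437.5, -15.4]), array([102.9,  99.2]), np.float64(0.1))
wrist conv 267 30.0 (array([ 503.1, -161.7]), array([44.6, 18.3]), np.float64(1.543))
wrist switch 3227 29.9 (array([525.6, 170.2]), array([181.2,  95.4]), np.float64(0.115))
side pocket 475 30.5 (array([435.8, -14.3]), array([103.4, 100.5]), np.float64(-1.466))
side conv 504 30.2 (array([ 438.3, -185.8]), array([142.2, 108.6]), np.float64(-0.031))
side switch 1106 30.2 (array([524.3, 177.4]), array([180.4, 111.7]), np.float64(0.115))
side inj 1077 30.3 (array([460.6, 351.5]), array([127.9,  88. ]), np.float64(0.119))
scene pocket 325 30.2 (array([440.2, -15.1]), array([109.9, 100.4]), np.float64(0.1))
scene conv 430 30.5 (array([ 440.5, -187.4]), array([149.9, 101.7]), np.float64(-0.032))
scene switch 522 30.0 (array([527.4, 177.1]), array([188.1, 112. ]), np.float64(0.119))
scene inj 284 30.0 (array([464.6, 350.7]), array([135.9,  89.9]), np.float64(0.114))
router 25 [610.  87.  25.] [829. 277.  40.]
router 60 [803.  96.  60.] [830. 245. 192.]
tool delta [-112.2 -325.2    0. ] turn -0.392 | tcp [ 452.8 -358.6  150.8] yaw -0.282 t 4.6 f [ 0.4  0.4 -1.8] op 0.594 grip 30.0
```

To row units: -181 mm / 500 = -0.362, -36.2 mm / 500 = -0.0724.

```bash
python3 -m handwheel '-0.0248,-0.0724,0,0,0.5
-0.0496,-0.1448,0,0,0.5
-0.0744,-0.2172,0,0,0.5
-0.0992,-0.2896,0,0,0.5
-0.124,-0.362,0,0,0.5'
python3 -m handwheel '-0.0248,-0.0724,0,-0.0159,0.5
-0.0496,-0.1448,0,-0.0318,0.5
-0.0744,-0.2172,0,-0.0477,0.5
-0.0984,-0.289,0,-0.0608,0.5
-0.0984,-0.289,0,-0.0608,0.5'
python3 -m handwheel '0,0,0.06,0,0.5
0,0,0.12,0,0.5
0,0,0.12,0,0.5
0,0,0.12,0,0.5'
python3 - <<'E'
from h import *
from b import cart
go(436.5,-15,35,.1)
for n in ["side","scene"]:
    p,d,W,i=shot(n,n+"3"); hsv=cv2.cvtColor(p,cv2.COLOR_RGB2HSV)
    m=(d>0)&(hsv[...,1]<60)&(np.hypot(W[...,0]-436,W[...,1]+15)<55)&(W[...,2]>50)&(W[...,2]<110)&(hsv[...,2]>70)
    P=W[m]; P=P[P[:,2]>np.percentile(P[:,2],90)-3]; print(n,len(P),np.median(P[:,2]),rect(P)); cart(W,d>0,n)
E
```

```text
t: 5.02
eef_pos: [442.3, -165.3, 148.3]
tcp_rot: [-3.141, 0.002, -0.283]
ft_force: [0.6, -0.4, -0.9]
opening: 0.595
grip_force: 30.0
t: 5.43
eef_pos: [434.6, -9.7, 148.5]
tcp_rot: [-3.14, 0.002, 0.109]
ft_force: [0.8, -0.4, 0.7]
opening: 0.597
grip_force: 30.0
t: 5.77
eef_pos: [435.3, -14.6, 88.3]
tcp_rot: [-3.14, 0.004, 0.099]
ft_force: [-0.2, 0.1, -0.0]
opening: 0.594
grip_force: 30.0
tool delta [ 1.3  0.5 53.3] turn -0.001 | tcp [435.3 -14.6  88.3] yaw 0.099 t 5.7667 f [-0.2  0.1 -0. ] op 0.594 grip 30.0
side 63 93.71879062304947 (array([434.2,   4.4]), array([54.3, 20.2]), np.float64(0.104))
side pocket 421 30.5 (array([435.4, -14.4]), array([102.7, 101.5]), np.float64(-1.488))
side conv 346 30.2 (array([ 438.4, -186.7]), array([142.4, 107.2]), np.float64(-0.032))
side switch 1107 30.2 (array([524.3, 177.6]), array([180.4, 112.1]), np.float64(0.116))
side inj 1061 30.4 (array([460.5, 351.4]), array([128.3,  87.7]), np.float64(0.116))
scene 153 95.8996451260424 (array([444.2, -13.3]), array([66.1, 59.8]), np.float64(-1.11))
scene pocket 247 30.6 (array([438.5, -15.4]), array([108.7,  99.7]), np.float64(0.108))
scene conv 430 30.5 (array([ 439.2, -187.4]), array([151.2, 101.6]), np.float64(-0.034))
scene switch 534 30.0 (array([527.8, 175.9]), array([186.6, 111.6]), np.float64(0.12))
scene inj 302 29.9 (array([464.1, 350.9]), array([133. ,  90.2]), np.float64(0.104))
```

To row units: 46 mm / 500 = 0.092, 1.3 mm / 500 = 0.0026.

```bash
python3 -m handwheel '0.0026,0.0006,0.044,0,0.5
0.0026,0.0006,0.088,0,0.5
0.0026,0.0006,0.092,0,0.5
0.0026,0.0006,0.092,0,0.5'
python3 -m handwheel '0,0,0.004,0,0.5
0,0,0.008,0,0.5
0,0,0.008,0,0.5'
python3 - <<'E'
from h import *
go(436.5,-15,35,.1)
p,d,W,i=shot("side","s4"); cv2.imwrite("pics/s4c.png",cv2.resize(p[150:250,240:360,::-1],(600,500)))
E
```

```text
t: 6.2
eef_pos: [437.6, -15.0, 43.6]
tcp_rot: [-3.141, 0.001, 0.099]
ft_force: [-0.3, 0.3, -0.6]
opening: 0.597
grip_force: 30.0
t: 6.45
eef_pos: [438.0, -14.9, 39.9]
tcp_rot: [3.141, -0.001, 0.1]
ft_force: [0.2, -0.1, 0.0]
opening: 0.594
grip_force: 30.0
tool delta [-1.5 -0.1  4.9] turn -0.0 | tcp [438.  -14.9  39.9] yaw 0.1 t 6.45 f [ 0.2 -0.1  0. ] op 0.594 grip 30.0
```

View pics/s4c.png

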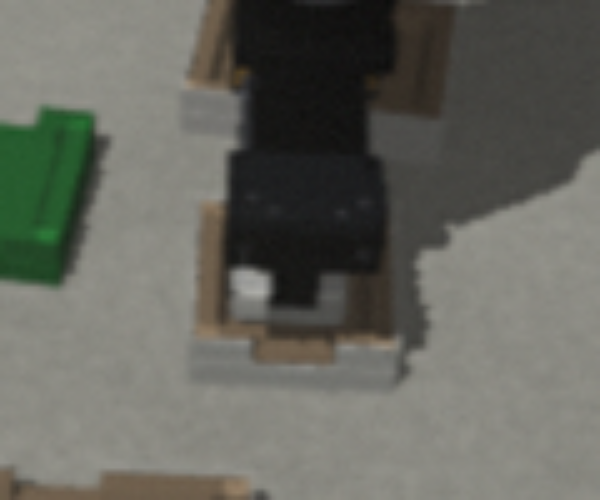

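The router is inside the recess at (290,300), centred between the walls. I'm lowering it until it touches.

To row units: 2 mm / 500 = 0.004, -1 mm / 500 = -0.002.

```bash
python3 -m handwheel '-0.002,0,0.004,0,0.5
-0.002,0,0.004,0,0.5'|grep -E "eef|ft"
python3 -m handwheel '0,0,0.004,0,0.5
0,0,0.004,0,0.5'|grep -E "eef|ft"
python3 -m handwheel '0,0,0.002,0,0.5
0,0,0.002,0,0.5'|grep -E "eef|ft"
```

```text
eef_pos: [437.0, -15.0, 37.6]
ft_force: [1.1, 0.6, 3.4]
eef_pos: [437.3, -15.0, 36.3]
ft_force: [-2.0, 0.5, 18.6]
eef_pos: [437.4, -15.0, 35.7]
ft_force: [-2.5, 2.1, 27.6]
```

To row units: -2.5 mm / 500 = -0.005.

```bash
python3 -m handwheel '0,0,-0.005,0,0.5
0,0,-0.005,0,0.72
0,0,-0.005,0,0.72
0,0,-0.005,0,0.72
0,0,-0.005,0,0.72'
python3 -m handwheel '0,0,-0.04,0,0.8
0,0,-0.12,0,1
0,0,-0.2,0,1
0,0,-0.28,0,1
0,0,-0.36,0,1'
python3 - <<'E'
from h import *
for n in ["side","scene"]:
    p,d,W,i=shot(n,n+"5"); hsv=cv2.cvtColor(p,cv2.COLOR_RGB2HSV)
    m=(d>0)&(hsv[...,1]<60)&(np.hypot(W[...,0]-436,W[...,1]+15)<42)&(W[...,2]>37)&(W[...,2]<60)
    P=W[m]; print(n,len(P),np.median(P[:,2]),rect(P))
go(289,-348,260,0)
E
```

```text
t: 7.42
eef_pos: [436.5, -14.9, 36.5]
tcp_rot: [-3.141, 0.0, 0.1]
ft_force: [-0.2, 1.0, 0.2]
opening: 0.716
grip_force: 0.0
t: 7.83
eef_pos: [436.0, -14.8, 218.5]
tcp_rot: [-3.141, 0.001, 0.1]
ft_force: [0.1, 0.4, -0.3]
opening: 0.978
grip_force: 0.0
side 403 43.229744372866435 (array([437.6, -13.7]), array([58.3, 56. ]), np.float64(-1.479))
scene 236 42.97773047251354 (array([443. , -15.9]), array([59.6, 56.3]), np.float64(0.078))
tool delta [-181.7  316.3  -39.1] turn 0.1 | tcp [438.5 -15.2 221.7] yaw 0.1 t 7.9333 f [ 1.2 -0.3 -0.4] op 0.996 grip 0.0
```

The pocket router is flat in its recess, with its top at 43.2 and its centre about 1.5 mm off. Next is the injector, starting with a wrist look.

To row units: 175 mm / 500 = 0.35, 140 mm / 500 = 0.28.

```bash
python3 -m handwheel '-0.04,0.07,-0.008,0,1
-0.08,0.14,-0.016,0,1
-0.12,0.21,-0.028,0,1
-0.16,0.28,-0.04,0,1
-0.2,0.35,-0.06,0,1'|grep eef
python3 -m handwheel '-0.04,0.07,0,0.0095,1
-0.08,0.14,0,0.0191,1
-0.12,0.21,0,0.0286,1
-0.16,0.28,0,0.0379,1
-0.16,0.28,0,0.0379,1'|grep eef
python3 -m handwheel '0,0,0,0,1
0,0,0,0,1'|grep eef
cat > c.py <<'E'
from h import *
import sys
p,d,W,i=shot("wrist",sys.argv[1]);ok=d>0
for a,b in [(76,90),(44,56),(20,32)]:
    T=top(W,ok,(447,-352),95,a,b)
    if len(T)<100: continue
    h,e=np.histogram(T[:,2],np.arange(a,b+1)); zm=e[h.argmax()]+.5
    T=T[abs(T[:,2]-zm)<2]; print(a,len(T),np.median(T[:,2]).round(1),rect(T))
    c,s,y=rect(T); go(c[0],c[1],150,y)
E
python3 c.py w6
```

```text
eef_pos: [353.0, -200.1, 246.0]
eef_pos: [286.5, -351.4, 245.8]
eef_pos: [288.7, -345.8, 245.9]
76 3080 81.7 (array([ 447.5, -354.8]), array([82.6, 43.3]), np.float64(-0.164))
tool delta [158.3 -12.2  96.1] turn 0.027 | tcp [ 289.  -345.4  246.2] yaw -0.137 t 8.9833 f [ 0.7 -0.   0.4] op 1.002 grip 0.0
44 1196 49.8 (array([ 445.4, -353.1]), array([98.8, 60. ]), np.float64(-0.099))
tool delta [156.  -13.6  96.1] turn -0.038 | tcp [ 289.  -345.4  246.2] yaw -0.137 t 8.9833 f [ 0.7 -0.   0.4] op 1.002 grip 0.0
20 1164 25.6 (array([ 443.3, -350.7]), array([135.1,  65.7]), np.float64(0.051))
tool delta [153.6 -15.7  96.1] turn -0.188 | tcp [ 289.  -345.4  246.2] yaw -0.137 t 8.9833 f [ 0.7 -0.   0.4] op 1.002 grip 0.0
```

To row units: 158.3 mm / 500 = 0.3166, -12.2 mm / 500 = -0.0244, 0.027 rad / 6.2832 = 0.0043.

```bash
python3 -m handwheel '0.08,-0.006,0,0,1
0.16,-0.012,0,0,1
0.24,-0.018,0,0,1
0.3166,-0.0244,0,0.0043,1
0.3166,-0.0244,0,0.0043,1'|grep eef
python3 -m handwheel '0,0,0.08,0,1
0,0,0.16,0,1
0,0,0.24,0,1
0,0,0.28,0,1
0,0,0.28,0,1'|grep eef
python3 -m handwheel '0,0,0,0,1
0,0,0,0,1'|grep eef
python3 - <<'E'
from h import *
go(447.5,-354.8,54,-.164)
E
```

```text
eef_pos: [453.1, -354.3, 246.0]
eef_pos: [446.3, -353.0, 102.6]
eef_pos: [448.3, -355.9, 108.3]
tool delta [-1.  -1.  54.3] turn 0.0 | tcp [ 448.3 -355.9  108.3] yaw -0.164 t 9.9833 f [0.7 0.6 0.6] op 0.999 grip 0.0
```

To row units: 52 mm / 500 = 0.104, 26 mm / 500 = 0.052.

```bash
python3 -m handwheel '0,0,0.052,0,1
0,0,0.104,0,1
0,0,0.104,0,1
0,0,0.104,0,0.35
0,0,0.104,0,0.35'|grep -E "eef|ft"
python3 -m handwheel '0,0,0,0,0.35
0,0,0,0,0.35
0,0,0,0,0.35
0,0,0,0,0.35
0,0,0,0,0.35'
python3 -m handwheel '0,0,0,0,0.35
0,0,0,0,0.35
0,0,0,0,0.35
0,0,0,0,0.35'
```

```text
eef_pos: [448.1, -356.6, 56.7]
ft_force: [0.4, -0.4, 1.8]
t: 10.82
eef_pos: [447.4, -356.1, 55.0]
tcp_rot: [3.141, -0.0, -0.165]
ft_force: [-0.3, -0.2, -0.1]
opening: 0.566
grip_force: 0.0
t: 11.15
eef_pos: [447.4, -356.0, 54.7]
tcp_rot: [-3.142, -0.0, -0.165]
ft_force: [-0.1, 1.2, 1.9]
opening: 0.459
grip_force: 30.0
```

To row units: -85 mm / 500 = -0.17, -65 mm / 500 = -0.13.

```bash
python3 -m handwheel '0,0,-0.012,0,0.35
0,0,-0.06,0,0.35
0,0,-0.13,0,0.35
0,0,-0.17,0,0.35
0,0,-0.17,0,0.35'|grep -E "eef|open"
python3 - <<'E'
from h import *
go(460.8,351.2,140,.117)
E
```

```text
eef_pos: [448.6, -357.2, 143.9]
opening: 0.462
tool delta [-1.043e+02 -7.008e+02  7.000e-01] turn -0.282 | tcp [ 448.6 -357.2  143.9] yaw -0.165 t 11.5667 f [-0.  -0.5 -1.3] op 0.462 grip 30.0
```

To row units: -194.5 mm / 500 = -0.389, -38.9 mm / 500 = -0.0778.

```bash
python3 -m handwheel '-0.0116,-0.0778,0,0,0.35
-0.0232,-0.1556,0,0,0.35
-0.0348,-0.2334,0,0,0.35
-0.0464,-0.3112,0,0,0.35
-0.058,-0.389,0,0,0.35'|grep -E "eef|open"
python3 -m handwheel '-0.0116,-0.0778,0,0,0.35
-0.0232,-0.1556,0,0,0.35
-0.0348,-0.2334,0,0,0.35
-0.0464,-0.3112,0,0,0.35
-0.058,-0.389,0,0,0.35'|grep -E "eef|open"
python3 -m handwheel '-0.0116,-0.0778,0,0,0.35
-0.0232,-0.1556,0,0,0.35
-0.0348,-0.2334,0,0,0.35
-0.0464,-0.3112,0,0,0.35
-0.058,-0.389,0,0,0.35'|grep -E "eef|open"
python3 -m handwheel '-0.0116,-0.0778,0,-0.0159,0.35
-0.0232,-0.1556,0,-0.0318,0.35
-0.0348,-0.2334,0,-0.0449,0.35
-0.0348,-0.2334,0,-0.0449,0.35
-0.0348,-0.2334,0,-0.0449,0.35'|grep -E "eef|open"
cat > d.py <<'E'
from h import *
from b import cart
import sys
x,y,yaw,z=map(float,sys.argv[1:5]); go(x,y,z,yaw)
from scipy.spatial import cKDTree
p,d,W,i=shot("side","s"+sys.argv[5]); cart(W,d>0,"side")
m=(d>0)&(np.hypot(W[...,0]-x,W[...,1]-y)<75)&(W[...,2]>float(sys.argv[6]))&(W[...,2]<float(sys.argv[7]))
P=W[m]; print(len(P),np.percentile(P[:,2],[1,5,50,95,99]).round(1),rect(P))
g=np.round(P[:,2]/4)*4
for a in np.unique(g): q=P[g==a]; print(int(a),len(q),q[:,0].min().round(),q[:,0].max().round(),q[:,1].min().round(),q[:,1].max().round())
E
python3 d.py 460.8 351.2 .117 80 7 90 170
```

```text
eef_pos: [450.0, -157.6, 139.0]
opening: 0.46
eef_pos: [453.4, 39.0, 139.1]
opening: 0.464
eef_pos: [456.7, 235.8, 139.0]
opening: 0.462
eef_pos: [458.6, 353.1, 138.4]
opening: 0.46
tool delta [ 2.   2.1 58.4] turn 0.003 | tcp [458.6 353.1 138.4] yaw 0.12 t 13.2333 f [ 0.7 -0.6 -1.3] op 0.46 grip 30.0
side switch 549 30.3 (array([524.3, 177.4]), array([180.1, 111. ]), np.float64(0.115))
side inj 867 30.4 (array([460.4, 351.7]), array([128.3,  88.9]), np.float64(0.113))
77 [143.5 152.6 163.6 166.4 166.7] (array([459.4, 354.5]), array([86. , 38.9]), np.float64(0.116))
140 1 416.0 416.0 367.0 367.0
144 1 416.0 416.0 368.0 368.0
148 1 416.0 416.0 369.0 369.0
152 7 415.0 501.0 334.0 369.0
156 11 415.0 419.0 334.0 369.0
160 10 416.0 503.0 348.0 372.0
164 36 417.0 502.0 330.0 374.0
168 10 417.0 501.0 335.0 365.0
```

To row units: 80 mm / 500 = 0.16, 40 mm / 500 = 0.08.

```bash
python3 -m handwheel '0.002,0.002,0,0,0.35
0.002,0.002,0.08,0,0.35
0.002,0.002,0.16,0,0.35
0.002,0.002,0.16,0,0.35
0.002,0.002,0.16,0,0.35'|grep -E "eef|open"
python3 d.py 460.8 351.2 .117 30 8 60 110
```

```text
eef_pos: [460.3, 349.4, 58.9]
opening: 0.461
tool delta [ 0.8 -1.8 28.9] turn -0.002 | tcp [460.3 349.4  58.9] yaw 0.115 t 13.7 f [ 0.2 -0.3 -0.3] op 0.461 grip 30.0
side switch 504 30.1 (array([578.9, 183.6]), array([110.8,  69.7]), np.float64(-1.459))
side inj 880 30.2 (array([460.5, 351. ]), array([128.1,  88.2]), np.float64(0.118))
91 [64.8 73.3 84.8 87.9 88.5] (array([461.6, 350.8]), array([85.1, 43.3]), np.float64(0.134))
60 1 418.0 418.0 365.0 365.0
64 1 418.0 418.0 366.0 366.0
68 1 418.0 418.0 366.0 366.0
72 2 417.0 503.0 361.0 363.0
76 2 417.0 419.0 363.0 366.0
80 9 417.0 505.0 343.0 367.0
84 54 417.0 504.0 324.0 371.0
88 21 420.0 501.0 327.0 368.0
```

To row units: 29 mm / 500 = 0.058, 15 mm / 500 = 0.03.

```bash
python3 -m handwheel '0,-0.002,0.03,0,0.35
0,-0.002,0.058,0,0.35
0,-0.002,0.058,0,0.35
0,-0.002,0.058,0,0.35'|grep -E "eef|ft"
python3 -m handwheel '0,0,0.004,0,0.35
0,0,0.008,0,0.35
0,0,0.008,0,0.35'|grep -E "eef|ft"
python3 -m handwheel '0,0,0.004,0,0.35
0,0,0.004,0,0.35'|grep -E "eef|ft"
```

```text
eef_pos: [461.3, 352.0, 32.5]
ft_force: [0.5, 0.2, -1.3]
eef_pos: [460.8, 352.0, 27.4]
ft_force: [0.5, 0.1, -0.5]
eef_pos: [460.5, 351.9, 24.7]
ft_force: [-0.2, -0.3, -0.9]
```

To row units: 1 mm / 500 = 0.002, 0.6 mm / 500 = 0.0012.

```bash
python3 -m handwheel '0,0.0012,0.002,0,0.35
0,0.0012,0.002,0,0.35'|grep -E "eef|ft"
python3 -m handwheel '0,0,0.002,0,0.35
0,0,0.002,0,0.35'|grep -E "eef|ft"
```

```text
eef_pos: [460.5, 351.2, 23.5]
ft_force: [-0.8, -0.1, -1.4]
eef_pos: [460.6, 351.4, 22.7]
ft_force: [0.4, 0.1, 0.7]
```

Units first: shifts go in shares of 500 mm and turns go in shares of 2 pi rad. So 1 mm / 500 = 0.002.

```bash
python3 -m handwheel '0,0,0.002,0,0.35
0,0,0.002,0,0.35'|grep -E "eef|ft"
python3 -m handwheel '0,0,-0.001,0,0.56
0,0,-0.001,0,0.56
0,0,-0.001,0,0.56
0,0,-0.001,0,0.56'
python3 -m handwheel '0,0,-0.04,0,0.65
0,0,-0.12,0,0.9
0,0,-0.2,0,1
0,0,-0.28,0,1
0,0,-0.36,0,1'|grep eef
python3 d.py 460.8 351.2 .117 30 9 40 70|tail -12
python3 -c "
from h import *
go(289,-346,246,-.1)"
```

```text
eef_pos: [460.7, 351.4, 22.7]
ft_force: [-2.8, -1.8, 13.5]
t: 15.33
eef_pos: [460.6, 351.4, 22.0]
tcp_rot: [3.142, -0.0, 0.117]
ft_force: [0.1, -0.3, -0.0]
opening: 0.556
grip_force: 0.0
eef_pos: [460.2, 351.2, 203.9]
tool delta [  0.6  -0.  173.9] turn -0.0 | tcp [460.2 351.2 203.9] yaw 0.117 t 15.75 f [ 0.6 -0.4  0.1] op 0.852 grip 0.0
side pocket 74 30.6 (array([389.5,  21.6]), array([39.7, 22.6]), np.float64(0.977))
side switch 621 30.2 (array([524.3, 179.3]), array([180.8, 111.7]), np.float64(0.09))
side inj 1168 30.6 (array([460.4, 351.8]), array([128.2,  87.7]), np.float64(0.114))
1034 [40.9 44.3 49.8 52.4 53.4] (array([461.4, 352.3]), array([84.4, 45.1]), np.float64(0.12))
40 22 417.0 499.0 365.0 377.0
44 56 418.0 504.0 332.0 378.0
48 511 418.0 504.0 327.0 379.0
52 441 418.0 503.0 330.0 376.0
56 4 427.0 458.0 334.0 365.0
tool delta [-253.6  673.5  -39.6] turn 0.217 | tcp [462.6 352.7 211.7] yaw 0.117 t 15.8 f [1.9 0.8 6.4] op 0.897 grip 0.0
```

To row units: 195 mm / 500 = 0.39, -5.4 mm / 500 = -0.0108.

```bash
python3 -m handwheel '-0.0108,0.078,-0.016,0,1
-0.0216,0.156,-0.032,0,1
-0.0324,0.234,-0.048,0,1
-0.0432,0.312,-0.064,0,1
-0.054,0.39,-0.072,0,1'|grep eef
python3 -m handwheel '-0.0108,0.078,0,0,1
-0.0216,0.156,0,0,1
-0.0324,0.234,0,0,1
-0.0432,0.312,0,0,1
-0.054,0.39,0,0,1'|grep eef
python3 -m handwheel '-0.0108,0.078,0,0,1
-0.0216,0.156,0,0,1
-0.0324,0.234,0,0,1
-0.0432,0.312,0,0,1
-0.054,0.39,0,0,1'|grep eef
python3 -m handwheel '-0.069,0.0354,0,0,1
-0.138,0.0708,0,0.008,1
-0.207,0.1062,0,0.0159,1
-0.276,0.1416,0,0.0255,1
-0.345,0.177,0,0.0345,1'|grep eef
python3 -m handwheel '0,0,0,0,1
0,0,0,0,1'|grep eef
python3 c.py w10
```

```text
eef_pos: [456.2, 153.0, 238.6]
eef_pos: [451.9, -44.1, 238.1]
eef_pos: [447.8, -241.1, 237.9]
eef_pos: [285.6, -347.7, 237.9]
eef_pos: [285.9, -348.1, 237.9]
44 4485 49.8 (array([ 445.4, -353.1]), array([98.2, 59.9]), np.float64(-0.1))
tool delta [158.2 -10.4  88. ] turn -0.002 | tcp [ 286.9 -347.4  238. ] yaw -0.102 t 17.6833 f [ 0.5 -0.2  0.2] op 1.0 grip 0.0
20 1238 25.7 (array([ 443. , -350.8]), array([134.7,  65.7]), np.float64(0.048))
tool delta [155.6 -12.5  88. ] turn -0.15 | tcp [ 286.9 -347.4  238. ] yaw -0.102 t 17.6833 f [ 0.5 -0.2  0.2] op 1.0 grip 0.0
```

To row units: 158.2 mm / 500 = 0.3164, 120 mm / 500 = 0.24.

```bash
python3 -m handwheel '0.08,-0.0052,0,0,1
0.16,-0.0104,0,0,1
0.24,-0.016,0,0,1
0.3164,-0.0208,0,0,1
0.3164,-0.0208,0.08,0,1'|grep eef
python3 -m handwheel '0,0,0.08,0,1
0,0,0.16,0,1
0,0,0.236,0,1
0,0,0.236,0,1
0,0,0.236,0,1'|grep eef
python3 -m handwheel '0,0,0,0,1
0,0,0,0,1'|grep eef
python3 -c "
from h import *
go(445.4,-353.1,29.5,-.1)"
```

```text
eef_pos: [454.7, -353.6, 203.0]
eef_pos: [446.3, -351.1, 79.2]
eef_pos: [447.0, -353.0, 82.6]
tool delta [-1.7  0.1 53.1] turn 0.001 | tcp [ 447.  -353.    82.6] yaw -0.099 t 18.6833 f [0.5 0.1 0. ] op 0.998 grip 0.0
```

```bash
python3 -m handwheel '-0.0016,0,0.05,0,1
-0.0016,0,0.09,0,1
-0.0016,0,0.09,0,1
-0.0016,0,0.09,0,1'|grep -E "eef|ft"
python3 -m handwheel '0,0,0,0,1
0,0,0,0,1'|grep -E "eef|ft"
```

```text
eef_pos: [445.3, -352.8, 36.5]
ft_force: [0.6, 0.5, 0.6]
eef_pos: [445.6, -353.1, 37.0]
ft_force: [0.5, 0.1, -0.8]
```

To row units: 7 mm / 500 = 0.014.

```bash
python3 -m handwheel '0,0,0.014,0,1
0,0,0.014,0,1
0,0,0.014,0,0.5
0,0,0.014,0,0.5
0,0,0.014,0,0.5'|grep -E "eef|ft"
python3 -m handwheel '0,0,0,0,0.5
0,0,0,0,0.5
0,0,0,0,0.5
0,0,0,0,0.5'|grep -E "eef|ft|open|grip"
python3 -m handwheel '0,0,0,0,0.5
0,0,0,0,0.5'|grep -E "eef|ft|open|grip"
```

```text
eef_pos: [445.0, -352.5, 28.2]
ft_force: [-0.1, 0.1, 0.2]
eef_pos: [445.0, -352.5, 28.2]
ft_force: [0.5, 0.2, 0.4]
opening: 0.629
grip_force: 30.0
eef_pos: [444.9, -352.5, 28.2]
ft_force: [-0.4, -0.3, 0.9]
opening: 0.628
grip_force: 30.0
```

To row units: -80 mm / 500 = -0.16, -60 mm / 500 = -0.12.

```bash
python3 -m handwheel '0,0,-0.01,0,0.5
0,0,-0.06,0,0.5
0,0,-0.12,0,0.5
0,0,-0.16,0,0.5
0,0,-0.16,0,0.5'|grep -E "eef|open"
python3 -c "
from h import *
go(438.3,-187,108,-.031)"
```

```text
eef_pos: [446.1, -353.5, 112.0]
opening: 0.63
tool delta [ -24.4 -164.9    3.3] turn -0.069 | tcp [ 446.1 -353.5  112. ] yaw -0.1 t 20.5167 f [ 0.5  0.6 -1.9] op 0.63 grip 30.0
```

To row units: -165.3 mm / 500 = -0.3306, -140 mm / 500 = -0.28, -0.069 rad / 6.2832 = -0.011.

```bash
python3 -m handwheel '-0.01,-0.07,0,0,0.5
-0.02,-0.14,0,0,0.5
-0.03,-0.21,0,-0.0048,0.5
-0.04,-0.28,0,-0.011,0.5
-0.0484,-0.3306,0,-0.011,0.5'|grep -E "eef|open"
python3 -m handwheel '0,0,0,0,0.5
0,0,0.05,0,0.5
0,0,0.1,0,0.5
0,0,0.1,0,0.5
0,0,0.1,0,0.5'|grep -E "eef|open"
python3 d.py 438.3 -187 -.031 30 11 62 100
```

```text
eef_pos: [436.2, -183.0, 107.4]
opening: 0.63
eef_pos: [436.8, -185.5, 57.2]
opening: 0.628
tool delta [ 1.7  1.5 27.2] turn -0.0 | tcp [ 436.8 -185.5   57.2] yaw -0.031 t 21.35 f [ 0.2  0.  -2.5] op 0.628 grip 30.0
side pocket 537 30.5 (array([435.5, -14.5]), array([103. , 101.2]), np.float64(-1.474))
side conv 383 30.4 (array([ 438.2, -184.8]), array([141.8, 107.2]), np.float64(-0.031))
side switch 1103 30.2 (array([524.2, 177.4]), array([180.2, 112.2]), np.float64(0.112))
side inj 1157 30.5 (array([460.5, 351.3]), array([128.1,  88.5]), np.float64(0.118))
430 [62.4 63.1 77.9 90.7 97.1] (array([ 436.7, -178.9]), array([100.,  72.]), np.float64(-0.048))
64 47 388.0 483.0 -162.0 -149.0
68 42 387.0 485.0 -191.0 -147.0
72 45 387.0 486.0 -193.0 -145.0
76 92 388.0 486.0 -217.0 -145.0
80 155 388.0 487.0 -213.0 -146.0
84 14 402.0 466.0 -167.0 -142.0
88 13 428.0 448.0 -149.0 -143.0
92 9 425.0 448.0 -149.0 -145.0
96 9 425.0 448.0 -147.0 -144.0
100 4 428.0 449.0 -146.0 -144.0
```

To row units: 30 mm / 500 = 0.06, 15 mm / 500 = 0.03.

```bash
python3 -m handwheel '0.002,0.0016,0,0,0.5
0.002,0.0016,0.03,0,0.5
0.002,0.0016,0.06,0,0.5
0.002,0.0016,0.06,0,0.5
0.002,0.0016,0.06,0,0.5'|grep -E "eef|ft"
python3 -m handwheel '0,0,0,0,0.5
0,0,0.004,0,0.5
0,0,0.004,0,0.5'|grep -E "eef|ft"
python3 -m handwheel '0,0,0.004,0,0.5
0,0,0.004,0,0.5'|grep -E "eef|ft"
```

```text
eef_pos: [438.5, -186.7, 28.7]
ft_force: [-0.3, -0.3, -1.7]
eef_pos: [438.6, -186.6, 26.7]
ft_force: [-0.4, 0.2, -2.6]
eef_pos: [438.4, -186.5, 24.2]
ft_force: [-0.4, 0.7, -3.5]
```

To row units: 2 mm / 500 = 0.004.

```bash
python3 -m handwheel '0,0,0.004,0,0.5
0,0,0.004,0,0.5'|grep -E "eef|ft"
python3 -m handwheel '0,0,0.002,0,0.5
0,0,0.002,0,0.5'|grep -E "eef|ft"
python3 -m handwheel '0,0,0.0014,0,0.5
0,0,0.0014,0,0.5'|grep -E "eef|ft"
```

```text
eef_pos: [438.3, -186.4, 21.9]
ft_force: [-0.1, 0.5, -3.0]
eef_pos: [438.3, -186.4, 21.0]
ft_force: [0.3, -0.1, -1.9]
eef_pos: [438.4, -186.4, 20.3]
ft_force: [-0.7, 0.5, -3.4]
```

To row units: 0.8 mm / 500 = 0.0016.

```bash
python3 -m handwheel '0,0,0.0016,0,0.5
0,0,0.0016,0,0.5'|grep -E "eef|ft"
python3 -m handwheel '0,0,-0.0004,0,0.72
0,0,-0.0004,0,0.72
0,0,-0.0004,0,0.72
0,0,-0.0004,0,0.72'|grep -E "eef|ft|open|grip"
python3 -m handwheel '0,0,-0.04,0,0.8
0,0,-0.12,0,0.9
0,0,-0.2,0,1
0,0,-0.28,0,1
0,0,-0.36,0,1'|grep eef
python3 -m handwheel '0,0,-0.076,0,1
0,0,-0.076,0,1'|grep eef
python3 d.py 438.3 -187 -.031 30 12 37 60|tail -9
python3 -c "
from h import *
go(285,-351,238,.05)"
```

```text
eef_pos: [438.4, -186.5, 20.1]
ft_force: [-1.7, 1.7, 7.5]
eef_pos: [438.4, -186.5, 19.8]
ft_force: [0.4, 0.0, 0.2]
opening: 0.718
grip_force: 0.0
eef_pos: [437.9, -186.2, 201.8]
eef_pos: [440.3, -187.5, 244.5]
side pocket 536 30.5 (array([435.8, -14.1]), array([103.6, 100.5]), np.float64(-1.465))
side conv 566 30.4 (array([ 438.1, -187.2]), array([142.1, 107.8]), np.float64(-0.026))
side switch 1120 30.2 (array([524.2, 177.8]), array([180.2, 112.1]), np.float64(0.115))
side inj 1156 30.4 (array([460.6, 351.6]), array([128.1,  88.3]), np.float64(0.119))
559 [37.8 39.  42.  44.6 45.6] (array([ 438.6, -184.5]), array([98.3, 65.6]), np.float64(-0.027))
36 11 390.0 457.0 -202.0 -152.0
40 273 389.0 488.0 -218.0 -152.0
44 272 390.0 488.0 -216.0 -153.0
48 3 399.0 459.0 -199.0 -166.0
tool delta [-149.3  168.7    2.9] turn -0.081 | tcp [ 439.4 -187.   241.3] yaw -0.031 t 23.8667 f [ 0.1  0.2 -1. ] op 1.0 grip 0.0
```

To row units: 140.5 mm / 500 = 0.281, 28.1 mm / 500 = 0.0562.

```bash
python3 -m handwheel '-0.05,0.0562,0,0,1
-0.1,0.1124,0,0,1
-0.15,0.1686,0,0,1
-0.2,0.2248,0,0,1
-0.25,0.281,0,0,1'|grep eef
python3 -m handwheel '-0.0486,0.0562,0,-0.0127,1
-0.0486,0.0562,0,-0.0127,1
-0.0486,0.0562,0,-0.0127,1
-0.0486,0.0562,0,-0.0127,1'|grep eef
python3 c.py w13
```

```text
eef_pos: [307.4, -323.5, 236.9]
eef_pos: [283.8, -349.8, 237.0]
20 5416 25.8 (array([ 439.2, -351.1]), array([125.4,  65.8]), np.float64(0.051))
tool delta [154.7   9.2  87.2] turn -0.003 | tcp [ 284.2 -349.5  237.2] yaw 0.048 t 24.6667 f [ 0.3 -0.1 -0.4] op 1.001 grip 0.0
```

The far end of the switch is cut off in this view. Its near end agrees with the earlier measurement of (443.3,-350.8), so I'm using that centre.

To row units: 158.9 mm / 500 = 0.3178, 120 mm / 500 = 0.24.

```bash
python3 -m handwheel '0.08,0.004,0,0,1
0.16,0.008,0,0,1
0.24,0.014,0,0,1
0.3178,0.0184,0,0,1
0.3178,0.0184,0.08,0,1'|grep eef
python3 -m handwheel '0,0,0.08,0,1
0,0,0.16,0,1
0,0,0.24,0,1
0,0,0.3,0,1
0,0,0.3,0,1'|grep eef
python3 -m handwheel '0,0,0,0,1
0,0,0,0,1'|grep eef
python3 -c "
from h import *
go(443.4,-350.9,3,.05)"
```

```text
eef_pos: [451.8, -352.4, 202.7]
eef_pos: [442.0, -348.2, 42.5]
eef_pos: [444.2, -351.5, 49.4]
tool delta [-0.8 -0.7 46.4] turn -0.0 | tcp [ 444.2 -351.5   49.4] yaw 0.05 t 25.6667 f [-0.5  0.1 -0.1] op 0.999 grip 0.0
```

To row units: 36 mm / 500 = 0.072, 18 mm / 500 = 0.036.

```bash
python3 -m handwheel '0,0,0.036,0,1
0,0,0.072,0,1
0,0,0.072,0,1
0,0,0.072,0,1
0,0,0.072,0,1'|grep -E "eef|ft"
python3 -m handwheel '0,0,0.015,0,1
0,0,0.015,0,1
0,0,0.015,0,0.55
0,0,0.015,0,0.55
0,0,0.015,0,0.55'|grep -E "eef|ft"
python3 -m handwheel '0,0,0,0,0.55
0,0,0,0,0.55
0,0,0,0,0.55
0,0,0,0,0.55
0,0,0,0,0.55'|grep -E "eef|ft|open|grip"
```

```text
eef_pos: [443.8, -352.3, 13.8]
ft_force: [-0.2, 0.4, 0.7]
eef_pos: [443.1, -351.8, 4.6]
ft_force: [0.0, 0.2, 0.9]
eef_pos: [443.0, -351.7, 4.4]
ft_force: [0.3, 0.9, 2.0]
opening: 0.692
grip_force: 30.0
```

To row units: -115 mm / 500 = -0.23, -100 mm / 500 = -0.2.

```bash
python3 -m handwheel '0,0,-0.01,0,0.55
0,0,-0.06,0,0.55
0,0,-0.13,0,0.55
0,0,-0.2,0,0.55
0,0,-0.23,0,0.55'|grep -E "eef|open"
python3 -m handwheel '0,0,0,0,0.55
0,0,0,0,0.55'|grep -E "eef|open"
python3 -c "
from h import *
go(524.6,177.2,119,.115)"
```

```text
eef_pos: [443.8, -352.5, 123.3]
opening: 0.694
eef_pos: [443.0, -351.7, 119.5]
opening: 0.691
tool delta [ 1.073e+02 -5.243e+02  2.000e-01] turn -0.066 | tcp [ 443.  -351.7  119.5] yaw 0.049 t 27.5 f [ 0.1 -0.2 -3.7] op 0.691 grip 30.0
```

14 rows of (7.66, -37.45).

To row units: -187.3 mm / 500 = -0.3746, -150 mm / 500 = -0.3.

```bash
python3 -m handwheel '0.0154,-0.075,0,0,0.55
0.0306,-0.15,0,0,0.55
0.046,-0.225,0,0,0.55
0.0612,-0.3,0,0,0.55
0.0766,-0.3746,0,0,0.55'|grep -E "eef|open"
python3 -m handwheel '0.0154,-0.075,0,0,0.55
0.0306,-0.15,0,0,0.55
0.046,-0.225,0,0,0.55
0.0612,-0.3,0,0,0.55
0.0766,-0.3746,0,0,0.55'|grep -E "eef|open"
python3 -m handwheel '0.0154,-0.075,0,0,0.55
0.0306,-0.15,0,-0.0048,0.55
0.046,-0.225,0,-0.0105,0.55
0.0614,-0.2994,0,-0.0105,0.55
0.0614,-0.2994,0,-0.0105,0.55'|grep -E "eef|open"
python3 -m handwheel '0,0,0,0,0.55
0,0,0.06,0,0.55
0,0,0.12,0,0.55
0,0,0.12,0,0.55
0,0,0.12,0,0.55'|grep -E "eef|open"
python3 d.py 524.6 177.2 .115 30 14 62 100
```

```text
eef_pos: [471.2, -160.8, 117.4]
opening: 0.691
eef_pos: [500.3, 28.1, 117.5]
opening: 0.689
eef_pos: [524.4, 182.3, 117.3]
opening: 0.695
eef_pos: [523.5, 176.0, 57.8]
opening: 0.692
tool delta [ 1.3 -1.1 27.8] turn -0.001 | tcp [523.5 176.   57.8] yaw 0.114 t 29.1667 f [ 1.1 -0.1 -2.3] op 0.692 grip 30.0
side pocket 546 30.6 (array([435.7, -14.4]), array([105.4, 100.7]), np.float64(-1.467))
side conv 303 30.9 (array([ 409.1, -184.9]), array([108.3,  90.4]), np.float64(1.466))
side switch 847 30.2 (array([524.3, 178.2]), array([180.5, 110.5]), np.float64(0.118))
side inj 1165 30.5 (array([460.7, 351. ]), array([127.9,  88.8]), np.float64(0.12))
850 [62.7 64.7 78.9 81.8 82.8] (array([523.7, 180.2]), array([135.3,  75.4]), np.float64(0.111))
64 63 453.0 584.0 200.0 216.0
68 56 454.0 586.0 199.0 216.0
72 46 456.0 588.0 201.0 218.0
76 139 454.0 595.0 135.0 219.0
80 519 454.0 593.0 137.0 217.0
84 27 454.0 584.0 143.0 209.0
```

To row units: 29 mm / 500 = 0.058, 15 mm / 500 = 0.03.

```bash
python3 -m handwheel '0.0006,-0.0006,0.03,0,0.55
0.0006,-0.0006,0.058,0,0.55
0.0006,-0.0006,0.058,0,0.55
0.0006,-0.0006,0.058,0,0.55'|grep -E "eef|ft"
python3 -m handwheel '0,0,0.004,0,0.55
0,0,0.008,0,0.55
0,0,0.008,0,0.55'|grep -E "eef|ft"
python3 -m handwheel '0,0,0.002,0,0.55
0,0,0.002,0,0.55'|grep -E "eef|ft"
```

```text
eef_pos: [525.3, 177.2, 31.4]
ft_force: [0.5, 0.2, -2.9]
eef_pos: [525.2, 177.5, 26.9]
ft_force: [-0.2, 0.4, -3.3]
eef_pos: [525.0, 177.5, 25.5]
ft_force: [0.1, -0.3, -2.9]
```

To row units: 2 mm / 500 = 0.004.

```bash
python3 -m handwheel '0,0,0.004,0,0.55
0,0,0.004,0,0.55'|grep -E "eef|ft"
python3 -m handwheel '0,0,0.002,0,0.55
0,0,0.002,0,0.55'|grep -E "eef|ft"
python3 -m handwheel '0,0,0.0014,0,0.55
0,0,0.0014,0,0.55'|grep -E "eef|ft"
```

```text
eef_pos: [524.8, 177.5, 23.1]
ft_force: [0.4, -0.5, -2.5]
eef_pos: [525.0, 177.5, 22.4]
ft_force: [-0.2, -0.0, -0.6]
eef_pos: [525.0, 177.5, 22.4]
ft_force: [-3.3, -1.4, 8.1]
```

Contact. I'm releasing it.

To row units: -0.3 mm / 500 = -0.0006.

```bash
python3 -m handwheel '0,0,-0.0006,0,0.78
0,0,-0.0006,0,0.78
0,0,-0.0006,0,0.78
0,0,-0.0006,0,0.78'|grep -E "eef|ft|open|grip"
python3 -m handwheel '0,0,-0.04,0,0.85
0,0,-0.12,0,0.9
0,0,-0.2,0,1
0,0,-0.28,0,1
0,0,-0.36,0,1'|grep eef
python3 -m handwheel '0,0,0,0,1
0,0,0,0,1
0,0,0,0,1'|grep -E "eef|ft"
python3 d.py 524.6 177.2 .115 30 15 37 60|tail -7
python3 -c "
import cv2
p=cv2.imread('pics/s15.png');cv2.imwrite('pics/s15c.png',cv2.resize(p[80:384,150:400],(600,730))[:600])"
```

```text
eef_pos: [525.0, 177.5, 21.9]
ft_force: [0.0, 0.4, -0.5]
opening: 0.778
grip_force: 0.0
eef_pos: [524.5, 177.4, 203.8]
eef_pos: [524.5, 177.4, 201.3]
ft_force: [0.1, -0.3, -0.5]
side switch 1259 30.6 (array([524.3, 177.3]), array([180.2, 111.6]), np.float64(0.112))
side inj 1148 30.5 (array([460.6, 351.6]), array([127.8,  89.5]), np.float64(0.123))
1601 [38.  40.7 43.8 46.5 47.4] (array([525.7, 178.5]), array([135.5,  68.8]), np.float64(0.117))
36 16 457.0 588.0 202.0 218.0
40 193 455.0 595.0 138.0 218.0
44 1246 455.0 595.0 139.0 218.0
48 146 456.0 593.0 143.0 214.0
```

View pics/s15.png

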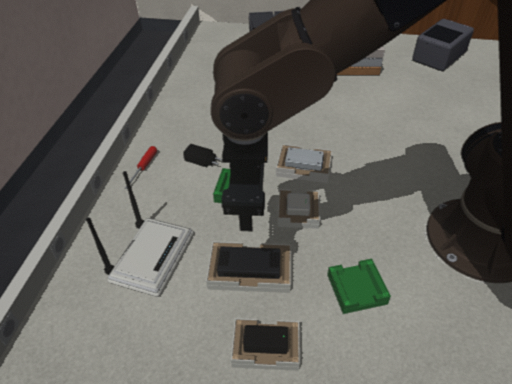

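All four units lie in their recesses: converter (304,158), pocket router (299,204), switch (250,262) and injector (266,339). The router and adapter are unmoved.

```bash
python3 -c "
from cell import *
print(job_done())"
```

```text
the job is handed in; nothing more can be done
None
```

All four units are lying flat in their own cartons and released, the desk's router and the adapter look unmoved in the last picture, and the job is handed in at about 30 s of the 122 s allowed; the hand-in gave no verdict.

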